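# Press the snap-in end cover home in the bearing housing

## Robot

A 7-joint arm with a two-finger parallel gripper is mounted at the origin on a cart in front of the work surface, level with it; the furniture and walls round the work are solid. World frame = base frame: x ahead of the robot, y to its left, z up, the work surface at z = 0. Lengths are in m, angles in rad, forces in N, time in s.
With the tool pointing down it reaches from about 0.4 to 0.85 m from the base axis. Payload 10.4 kg.
Tool frame: the origin (TCP) lies between the finger pads; the fingertips stand 14 mm ahead of it and the grasp point (between the pads) lies 5 mm behind it; z points along the fingers, y is the line along which they close (so a half turn about z gives the same grasp; the last joint's range is limited). The gripper opens to 85 mm and grips with 20 to 120 N. Pads are 22 mm wide; open, the fingers measure 114 mm over their backs; the gripper's body (76 mm by 85 mm) begins 54 mm behind the grasp point. The pads swing forward as they close: fully open they stand 13 mm farther back than shut.
Start: joints at [-1.335, 0.332, -0.065, 1.46, 0.022, 1.35, -0.088], TCP at [0.16, 0.604, 0.222] pointing down, gripper open.
Joint ranges: [-2.6, 2.6], [-0.5, 2.12], [-1.47, 1.34], [0.16, 2.42], [-1.27, 4.41], [0.06, 2.06], [-2.6, 2.6]. Speed limits (rad/s): [2.22, 2.22, 2.79, 2.79, 3.14, 3.14, 3.14].

## Interface

Orientations are given as a rotation vector (axis times angle).
In Python, from station import r, optics, hand_in, finder gives the robot as it stands.
- The arm moves only by the tool carry_out, never from a script. Its argument "targets" is one flat list of numbers, 7 for each row, row after row: the shift along the tool's x, y, z in cm, then the turn, a rotation vector about the tool's x, y, z in units of 5 degrees (1.0 is 5 degrees), then the opening, from 0 (shut) to 1 (fully open). A call has 1 to 12 rows; each row shifts and turns the commanded pose from where the row before left it, along the tool's axes as they then stand; what a row does not reach is not made up. A row lasts 1/10 s, in which the tool goes at most 50 mm and 8.59 degrees, less where a joint would pass 70% of its speed; a pose out of reach is approached as far as the arm can. A call with a gripper value outside its range is refused whole. The fingers move at their own pace and stop on an object; the grip force is fixed at half the most. Time passes only in rows, so rows that do not move let the fingers close. It gives the time, the measured TCP pose, the force, the opening and the grip force at its end, in the units of the state.
- r.get_state(): the state, without advancing time (a new reading comes with each control period).
- optics.read_camera(name): name is "side" or "top" or "wrist"; returns a dict with "image" (420x560x3 uint8, blue, green, red), "fx", "fy", "cx", "cy" (pixels), "cam_to_world" (4x4, takes a point from camera to world coordinates); the wrist camera has in their place "T_tool_cam" (4x4, takes a point from camera to tool coordinates, whose origin is the TCP and whose axes are the flange's). Camera axes: x right, y down, z forward; pixel columns grow to the right and rows downward; lengths in m; the calibration is good to about 2 mm. A picture is of the moment at which its call begins: read the wrist's pose just before it. There is no depth.
- hand_in(): hands the job in; it is judged then, once.
Trained networks look in the newest picture that a camera, given by its name, has taken for a name from the list of things; names that differ only in an ending like _2 or _b are one class to them, and where a whole thing is asked for, a point or a joint stands for the part that bears it (a point fixed in the world has none). Each returns a list of dicts, best first, with "confidence" (0 to 1); they miss things now and then, are a little off and sometimes report something else, mostly with a low value. They report only what shows in the picture. A call takes as long as a camera call.
- finder.find_in(camera, target): "box" ([left, top, right, bottom] in pixels, round what is visible of it).
The state is a dict: "time": time; "q": joint angles; "joint_velocities": joint speeds; "tau": joint torques, N m; "ee_pos": TCP position; "ee_rot": TCP orientation; "contact_force": force on the tool from outside, world axes, zero at the start; "moment": the same for the moment, N m; "width": finger opening in m; "grip_force": force on a finger pad.
Only numpy, scipy, OpenCV 4.12 (cv2) and the standard library are available. Lean on these libraries where they do the work, as an engineer would, in place of code of your own. Each camera call takes 0.05 s, during which the arm holds its last target. There are 200 camera calls.

## Task

Take the seating tool from the wooden block and press the end cover, which stands loosely started in the bearing housing, squarely down with it until the cover has clicked past its clips and sits firmly on its seat; the depth of the seat differs, so go slowly by feel and stop gently as soon as it bottoms (pushing hard dents the bearing), and do not push the cover with the gripper. Then stand the tool upright on the wooden block again and leave the other things where they are.

Things in the scene. Friction and masses are not known exactly. Their poses are not given: they have to be found in the camera images.
- rim (a point): Centre of the rim of the bearing housing, on the bore axis, 50 mm above the worktop. The housing is a fixed grey round casting: flange 100 mm across, boss 84 mm across, upright bore 54 mm across, open at the top.
- cover_top (a point): Centre of the cover's top edge, on its axis, 41 mm above its underside. The top is flat, with a small dark round mark in the middle; the tool's foot presses on it, its centre over the cover's centre. Stands about 26 mm proud of the rim at first; when seated it ends between 1 mm below and 15 mm above the rim.
- cover: The end cover: loose aluminium plug 52 mm across, 41 mm high, 100 g, upright in the bore, held by a rubber seal that drags with about 2 to 4 N; origin at the centre of its underside. Pushes of more than 28 N on it dent the bearing; 15 N on the seat is plenty.
- housing: The bearing housing (origin: centre of its underside). Pushed down in it the cover slides, meets four spring clips (8 to 13 N at the hump, with the drag), snaps past them, and about 8 mm further stops on a hard seat (about 25 N/mm), held there by the clips. The seat is 11 to 27 mm below the cover's start, different every time and not visible from outside.
- tool_mid (a point): Centre of the seating tool, half-way up (47.5 mm above its underside), z up along its axis. Loose, 250 g, 95 mm high, standing upright on the block: flat round steel foot 44 mm across and 12 mm thick, thin neck 18 mm across, pale wooden round grip 27 mm across from 24 mm above the underside to the top.
- tool: The seating tool again; origin at the centre of its underside.
- block_top (a point): Centre of the top face of the fixed wooden block, 117 x 90 mm (long side along its x) and 25 mm high, on which the tool stands at the start and must stand at the end.
- red_marker: Bystander: red and white marker lying on the worktop, 130 mm long, 19 mm high; origin at the centre of its underside.
- tape_roll: Bystander: roll of masking tape lying flat, 104 mm across, 24 mm high; origin at the centre of its underside.
- stamp: Bystander: wooden stamp, 43 x 61 x 51 mm high; origin at the centre of its underside.
- pad: Bystander: grey ink pad, 71 x 95 x 19 mm; origin at the centre of its underside.

How it is judged:
On the way, in this order (a step that is already met when the one before it is completed fails the run):
1. The upright tool stands on the middle of the cover and presses on it (contact force between tool and cover above 1 N and horizontal distance between tool and cover_top below 0.009 m and angle between tool's own z axis and vertical below 0.12 rad), for 0.05 s.
2. The cover is past its clips and sits on the seat under the tool (contact force between each of seat, tool and cover above 1 N), for 0.05 s.
At the end, for the whole second after the job is handed in: The cover sits square in the bore (within 0.04 rad), past its clips and held by them against its seat (at least 0.8 N on the seat with nothing pushing on it); the tool stands upright (within 0.08 rad) and at rest on the wooden block; everything is released (contact force between seat and cover above 0.8 N and angle between cover's own z axis and vertical below 0.04 rad and horizontal distance between cover_top and rim below 0.005 m and angle between tool's own z axis and vertical below 0.08 rad and linear speed of tool below 0.02 m/s and z of tool in the frame of block_top between -0.003 and 0.004 m and x of tool in the frame of block_top between -0.058 and 0.058 m and y of tool in the frame of block_top between -0.045 and 0.045 m); the robot touches nothing.
It fails at once if The cover is pushed with more than 28 N (contact force between tool and cover above 28 N).
It fails at once if The gripper itself pushes on the cover (contact force between any of the fingers, the arm and cover above 1 N).
It fails at once if A bystander is moved by more than 20 mm (not (distance of each of red_marker, tape_roll, stamp, pad from where it was at the start of the episode below 0.02 m)).
It also fails if it takes over 64 s, if anything falls off the work surface, if the arm or the gripper's body presses on something with over 40 N, if the wrist force passes 120 N, or if a joint passes its speed limit or range.

## Working session

There is one attempt and no reset: what is moved stays moved. The work goes in short steps, Python scripts to look and compute and a tool call to move; the robot and the scene stay as the last step left them, time stands still between calls to the robot, and variables do not carry over. Pictures are saved under pics/ and viewed, at most 13 in all, crops included, and the job is handed in when it is done.

Besides the shell and the picture viewer there is one more tool, called after "Request:" as a command line: name --argument value ..., lists and objects as JSON in quotes. carry_out: Moves the arm, as the interface text tells. Its arguments: {"type":"object","properties":{"targets":{"type":"array"}},"required":["targets"]}

```bash
mkdir -p pics; cat > h.py <<'E'
import numpy as np,cv2
from station import r,optics,hand_in,finder
from scipy.spatial.transform import Rotation as R
def cam(n):
    s=r.get_state(); c=optics.read_camera(n)
    if 'cam_to_world' in c: T=np.array(c['cam_to_world'])
    else:
        W=np.eye(4);W[:3,:3]=R.from_rotvec(s['ee_rot']).as_matrix();W[:3,3]=s['ee_pos'];T=W@np.array(c['T_tool_cam'])
    c['T']=T;return c
def at_z(c,u,v,z):
    d=c['T'][:3,:3]@np.array([(u-c['cx'])/c['fx'],(v-c['cy'])/c['fy'],1]);o=c['T'][:3,3]
    return o+d*(z-o[2])/d[2]
def proj(c,p):
    q=np.linalg.inv(c['T'])@np.r_[p,1];return np.array([c['fx']*q[0]/q[2]+c['cx'],c['fy']*q[1]/q[2]+c['cy']])
def box(n,t):
    try:
        return [(np.round(d['box'],1),round(d['confidence'],2)) for d in finder.find_in(n,t)[:2]]
    except Exception as e: return str(e)
E
python3 - <<'E'
from h import *
s=r.get_state();print(s['time'],s['ee_pos'],s['ee_rot'],s['contact_force'],s['width'])
ims=[]
for n in ['top','side']:
    c=cam(n);ims.append(c['image']);print(n,c['T'].round(3).tolist(),c['fx'],c['cx'],c['cy'])
    cv2.imwrite(f'pics/{n}0.png',c['image'])
    for t in ['tool','tool_mid','cover','cover_top','housing','block_top','red_marker','tape_roll','stamp','pad','rim']:
        b=box(n,t);print(t,b)
        if b and not isinstance(b,str):
            bb=b[0][0];print('   ',at_z(c,(bb[0]+bb[2])/2,(bb[1]+bb[3])/2,0.05).round(3))
E
```

```text
0.0 [0.15986806 0.60383072 0.22133429] [-4.05318823e-01 -3.11525649e+00  2.12084993e-03] [0.83293377 0.3443065  0.24883515] 0.08525347622325649
top [[0.008, -0.977, 0.212, 0.312], [-1.0, -0.008, 0.004, -0.317], [-0.002, -0.212, -0.977, 1.086], [0.0, 0.0, 0.0, 1.0]] 531.4248009497663 279.01435844575263 209.20773979190338
tool [(array([225. , 219.6, 249.7, 244.3]), 0.7)]
    [ 0.49  -0.231  0.05 ]
tool_mid [(array([228.2, 220. , 248.8, 242.5]), 0.8)]
    [ 0.492 -0.233  0.05 ]
cover [(array([327.9, 216.8, 356.7, 243.8]), 0.94)]
    [ 0.495 -0.438  0.05 ]
cover_top [(array([325.8, 216.3, 354.5, 243.2]), 0.71)]
    [ 0.496 -0.434  0.05 ]
housing [(array([314.2, 207.6, 363.3, 256.8]), 0.79), (array([177.5, 102.2, 226.3, 152. ]), 0.56)]
    [ 0.491 -0.431  0.05 ]
block_top [(array([223.7, 198.7, 260.5, 257.1]), 0.83)]
    [ 0.498 -0.24   0.05 ]
red_marker [(array([279.4, 213.5, 298.7, 277.3]), 0.97), (array([223.5, 219.5, 247. , 244.1]), 0.23)]
    [ 0.464 -0.333  0.05 ]
tape_roll [(array([177.3, 102.3, 225.4, 152.9]), 0.67)]
    [ 0.708 -0.151  0.05 ]
stamp [(array([278.3, 311.6, 306.1, 3
[... 623 characters left out ...]
0.56)]
    [ 0.496 -0.47   0.05 ]
cover_top [(array([276.8, 185.4, 301. , 205.2]), 0.72)]
    [ 0.497 -0.457  0.05 ]
housing [(array([265.1, 194.1, 310.4, 227.6]), 0.76)]
    [ 0.497 -0.367  0.05 ]
block_top [(array([247.3, 244.8, 309.4, 273.8]), 0.84), (array([202.9, 220.9, 233.5, 246.5]), 0.68)]
    [ 0.506 -0.159  0.05 ]
red_marker [(array([134.5, 256.3, 166. , 263.6]), 0.74), (array([267.2, 232. , 316.8, 242.9]), 0.65)]
    [ 0.711 -0.142  0.05 ]
tape_roll [(array([136.2, 258.9, 165.5, 264.9]), 0.57)]
    [ 0.708 -0.136  0.05 ]
stamp []
pad [(array([201.4, 219.9, 235.8, 248.4]), 0.94)]
    [ 0.618 -0.247  0.05 ]
rim [(array([266.9, 196.7, 311.2, 229.8]), 0.76)]
    [ 0.494 -0.355  0.05 ]
```

View pics/top0.png

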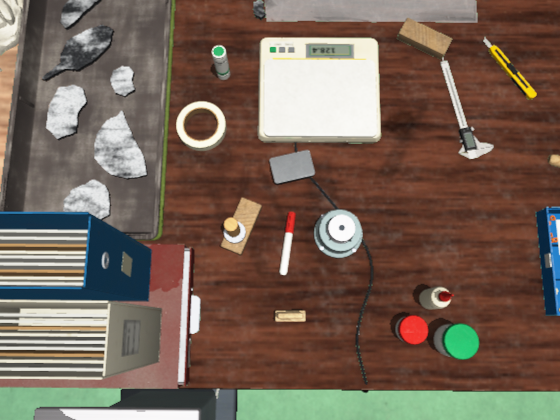

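View pics/side0.png

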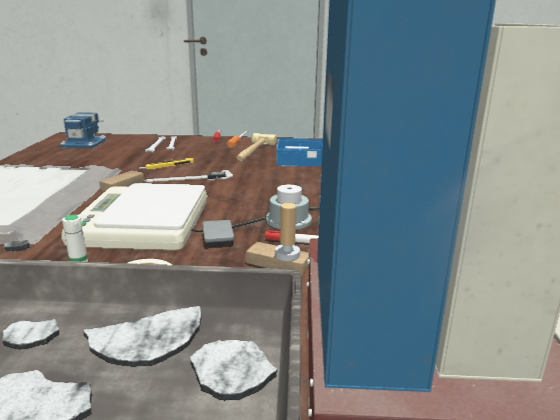

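Top view: the tool's grip top is at (231,226) on the block, the cover's dark mark is at (342,228), and tall binders stand at u<150, v 212–385, between the base and the work. I'll get coordinates and the binder's height before swinging over it.

```bash
python3 - <<'E'
from h import *
t=cam('top');s=cam('side')
im=np.hstack([cv2.resize(t['image'][190:400,0:280],None,fx=2.8,fy=2.8)]);cv2.imwrite('pics/b.png',im)
print('tool top',at_z(t,231,226,.12),'foot',at_z(t,235,233,.037))
print('cover',at_z(t,342,228,.076)); print('block',at_z(t,242,226,.025))
for n,p in [('tooltop',at_z(t,231,226,.12)),('cov',at_z(t,342,228,.076))]: print(n,'side px',proj(s,p))
for z in(0,.05,.1,.3,.35,.4,.45): print(z,'blue spine bot?',at_z(t,152,250,z)[:2].round(3),'top?',at_z(t,88,213,z)[:2].round(3),at_z(t,105,310,z)[:2].round(3))
S=R.from_rotvec(r.get_state()['ee_rot']).as_matrix();print(S.round(3))
print('top of side row0 u325 at dist',[ (at_z(s,330,2,z).round(2)) for z in(.42,.43,.44)])
E
```

```text
tool top [ 0.48922709 -0.22458406  0.12      ] foot [ 0.49028655 -0.22502328  0.037     ]
cover [ 0.49509489 -0.43467523  0.076     ]
block [ 0.50683451 -0.23780201  0.025     ]
tooltop side px [290.53346706 204.63177753]
cov side px [289.68702662 187.60669361]
0 blue spine bot? [ 0.46  -0.052] top? [0.536 0.087] [0.338 0.035]
0.05 blue spine bot? [ 0.453 -0.064] top? [0.526 0.068] [0.336 0.019]
0.1 blue spine bot? [ 0.446 -0.076] top? [0.516 0.049] [0.335 0.003]
0.3 blue spine bot? [ 0.419 -0.125] top? [ 0.474 -0.025] [ 0.331 -0.062]
0.35 blue spine bot? [ 0.412 -0.137] top? [ 0.464 -0.044] [ 0.329 -0.078]
0.4 blue spine bot? [ 0.405 -0.15 ] top? [ 0.454 -0.062] [ 0.328 -0.094]
0.45 blue spine bot? [ 0.399 -0.162] top? [ 0.443 -0.081] [ 0.327 -0.111]
[[-0.967  0.256  0.   ]
 [ 0.256  0.967  0.   ]
 [ 0.     0.    -1.   ]]
top of side row0 u325 at dist [array([0.47, 0.38, 0.42]), array([ 0.45, -0.02,  0.43]), array([ 0.43, -0.41,  0.44])]
```

View pics/b.png

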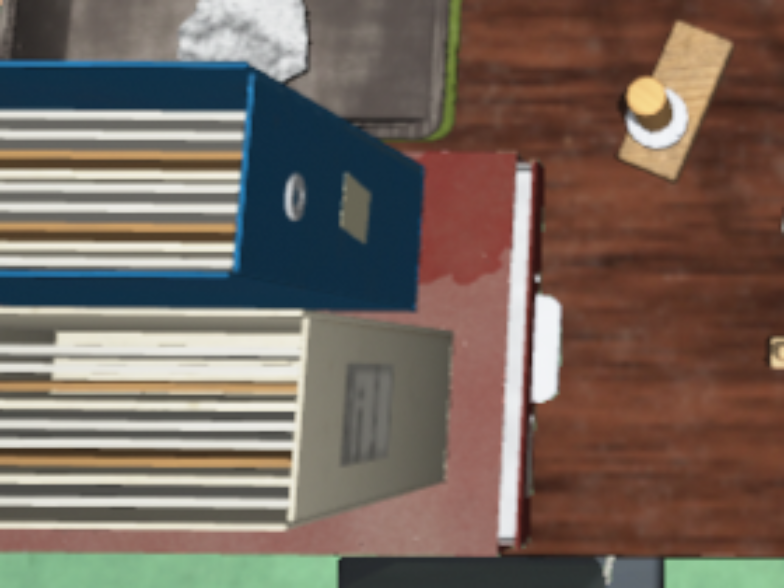

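Request:
carry_out --targets '[0,0,-4,0,0,0,1,0,0,-4.5,0,0,0,1,0,0,-4.5,0,0,0,1,0,0,-4.5,0,0,0,1,0,0,-4.5,0,0,0,1,0,0,-4.5,0,0,0,1,0,0,-4.5,0,0,0,1,0,0,-4.5,0,0,0,1,0,0,-2.5,0,0,0,1]'

```text
time: 2.2
ee_pos: [0.1582, 0.5968, 0.5588]
ee_rot: [0.405, 3.113, 0.038]
contact_force: [0.4, 0.5, -0.9]
width: 0.0853
grip_force: 0.0
```

Request:
carry_out --targets '[0,0,0,0,0,0,1,-4,-0.3,0,0,0,0.8,1,-4,-0.3,0,0,0,0.8,1,-4,-0.3,0,0,0,0.8,1,-4,-0.3,0,0,0,0.8,1,-4,-0.3,0,0,0,0.8,1,-4,-0.3,0,0,0,0.8,1,-4,-0.3,0,0,0,0.8,1]'

```text
time: 3.0
ee_pos: [0.3974, 0.4515, 0.5545]
ee_rot: [-1.151, -2.919, -0.031]
contact_force: [0.2, 0.8, 0.5]
width: 0.0855
grip_force: 0.0
```

Request:
carry_out --targets '[-4,-0.2,-0.5,0,0,0.8,1,-4,-0.2,-0.5,0,0,0.8,1,-4,-0.2,0,0,0,0.8,1,-4,-0.2,0,0,0,0.8,1,-4,-0.2,0,0,0,0.8,1,-4,-0.2,0,0,0,0.8,1,-4,-0.2,0,0,0,0.8,1,-4,-0.2,0,0,0,0.8,1]'

```text
time: 3.8
ee_pos: [0.5558, 0.1775, 0.5585]
ee_rot: [-1.907, -2.483, -0.03]
contact_force: [0.3, 0.5, -0.2]
width: 0.0853
grip_force: 0.0
```

Request:
carry_out --targets '[-4,-0.2,0,0,0,0.8,1,-4,-0.2,0,0,0,0.8,1,-4,-0.2,0,0,0,0.8,1,-4,-0.2,0,0,0,0.8,1,-4,-0.2,0,0,0,0.8,1,-4,-0.2,0,0,0,0.8,1,-4,-0.2,0,0,0,0.8,1,-4,-0.2,0,0,0,0.8,1,0,0,0,0,0,0,1,0,0,0,0,0,0,1]'

```text
time: 4.8
ee_pos: [0.5454, -0.1379, 0.5519]
ee_rot: [-2.511, -1.86, -0.027]
contact_force: [0.2, -0.0, 0.7]
width: 0.0854
grip_force: 0.0
```

```bash
cat > go.py <<'E'
from h import *
def show(p):
    s=r.get_state();M=R.from_rotvec(s['ee_rot']);m=M.as_matrix()
    print('pos',s['ee_pos'].round(4),'tilt z',m[:,2].round(4),'y',m[:,1].round(3),'q',np.round(s['q'],2))
    print('shift cm in tool axes',((np.array(p)-s['ee_pos'])@m*100).round(2))
    # turn to make z straight down
    a=np.cross(m[:,2],[0,0,-1]);print('turn units',(m.T@a/np.radians(5)).round(2))
E
python3 - <<'E'
from go import *
show([.489,-.225,.25])
E
```

```text
pos [ 0.5454 -0.1379  0.5519] tilt z [ 0.0043  0.0235 -0.9997] y [ 0.957 -0.292 -0.003] q [-0.3   0.31  0.76  0.88 -0.26  2.03  0.03]
shift cm in tool axes [-10.69  -2.78  29.95]
turn units [-0.03 -0.27  0.  ]
```

Request:
carry_out --targets '[-3.5,-0.9,0,0,-0.1,0,1,-3.6,-0.9,0,0,-0.1,0,1,-3.6,-0.9,3,0,-0.1,0,1,0,0,4,0,0,0,1,0,0,4,0,0,0,1,0,0,4,0,0,0,1,0,0,4,0,0,0,1,0,0,4,0,0,0,1,0,0,4,0,0,0,1,0,0,3,0,0,0,1,0,0,0,0,0,0,1,0,0,0,0,0,0,1]'

```text
time: 6.0
ee_pos: [0.4889, -0.2313, 0.2517]
ee_rot: [2.521, 1.874, -0.005]
contact_force: [0.2, -0.2, 1.0]
width: 0.0852
grip_force: 0.0
```

```bash
python3 - <<'E'
from go import *
show([.489,-.225,.25])
c=cam('wrist');cv2.imwrite('pics/w1.png',c['image'])
for t in ['tool','tool_mid','cover_top','block_top','housing']:print(t,box('wrist',t))
print(proj(c,[.489,-.225,.12]),proj(c,[.489,-.225,.025]))
np.save('T.npy',c['T']);print(c['T'][:3,3])
E
```

```text
pos [ 0.4889 -0.2313  0.2517] tilt z [-0.0023 -0.0025 -1.    ] y [ 0.958 -0.288 -0.001] q [-0.32  0.14  0.76  1.67 -0.1   1.37  0.16]
shift cm in tool axes [ 0.6  -0.17  0.17]
turn units [-0.02  0.04 -0.  ]
tool [(array([267.2, 138.3, 304.3, 198.5]), 0.55), (array([314.7, 312.2, 369.1, 368. ]), 0.26)]
tool_mid [(array([264.9, 139.8, 306.8, 197.4]), 0.74)]
cover_top [(array([315. , 312.8, 366.7, 368.3]), 0.7), (array([265.8, 139.5, 305.6, 199.1]), 0.45)]
block_top [(array([248.9, 138.2, 353.2, 195.9]), 0.6)]
housing [(array([297. , 275.6, 372.5, 356.7]), 0.69), (array([266.2, 139.4, 305. , 197.9]), 0.51)]
[279.74654618 187.36784388] [280.4965187  163.41798827]
[ 0.51435771 -0.14988995  0.40345393]
```

View pics/w1.png

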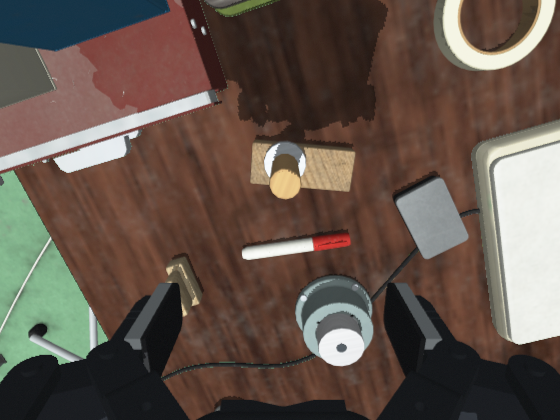

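```bash
python3 - <<'E'
from go import *
c=cam('wrist')
cv2.imwrite('pics/w1c.png',np.hstack([cv2.resize(c['image'][130:205,240:340],None,fx=4,fy=4),cv2.resize(c['image'][310:385,290:390],None,fx=4,fy=4)]))
print('tooltop',at_z(c,285.5,184,.12),'foot',at_z(c,285,162,.037),'cover',at_z(c,341,348,.076))
s=cam('side')
for p in([.489,-.225,.12],[.495,-.435,.076]):print(proj(s,p))
show([.489,-.225,.25])
E
```

```text
tooltop [ 0.49454711 -0.22507589  0.12      ] foot [ 0.49511862 -0.22395586  0.037     ] cover [ 0.49629013 -0.43656143  0.076     ]
[290.67348081 204.54537925]
[289.73531653 187.55710732]
pos [ 0.4886 -0.2325  0.2518] tilt z [-6.0e-04 -2.3e-03 -1.0e+00] y [ 0.957 -0.291  0.   ] q [-0.32  0.14  0.76  1.67 -0.1   1.36  0.16]
shift cm in tool axes [ 0.73 -0.18  0.17]
turn units [0.   0.03 0.  ]
```

View pics/w1c.png

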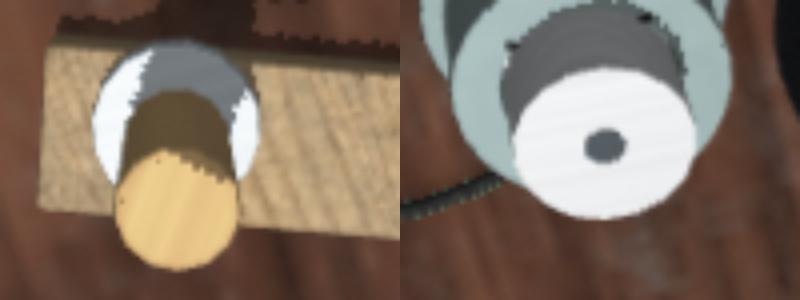

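```bash
python3 - <<'E'
from go import *
show([.4935,-.2245,.089])
E
```

```text
pos [ 0.4886 -0.2325  0.2518] tilt z [-6.0e-04 -2.3e-03 -1.0e+00] y [ 0.957 -0.291  0.   ] q [-0.32  0.14  0.76  1.67 -0.1   1.36  0.16]
shift cm in tool axes [ 0.95  0.24 16.27]
turn units [0.   0.03 0.  ]
```

Request:
carry_out --targets '[0.95,0.25,0,0,0,0,1,0,0,3,0,0,0,1,0,0,3,0,0,0,1,0,0,3,0,0,0,1,0,0,3,0,0,0,1,0,0,2,0,0,0,1,0,0,1.2,0,0,0,1,0,0,0.8,0,0,0,1,0,0,0,0,0,0,1,0,0,0,0,0,0,1]'

```text
time: 7.4
ee_pos: [0.4938, -0.2246, 0.092]
ee_rot: [2.523, 1.87, -0.003]
contact_force: [-0.3, -1.1, -0.2]
width: 0.0855
grip_force: 0.0
```

```bash
python3 - <<'E'
from go import *
show([.4935,-.2245,.089])
c=cam('wrist');cv2.imwrite('pics/w2.png',c['image'])
E
```

```text
pos [ 0.4938 -0.2246  0.092 ] tilt z [-4.0e-04 -2.4e-03 -1.0e+00] y [ 0.957 -0.291  0.   ] q [-0.27  0.32  0.72  1.87 -0.24  1.05  0.24]
shift cm in tool axes [-0.   -0.03  0.3 ]
turn units [0.   0.03 0.  ]
```

View pics/w2.png

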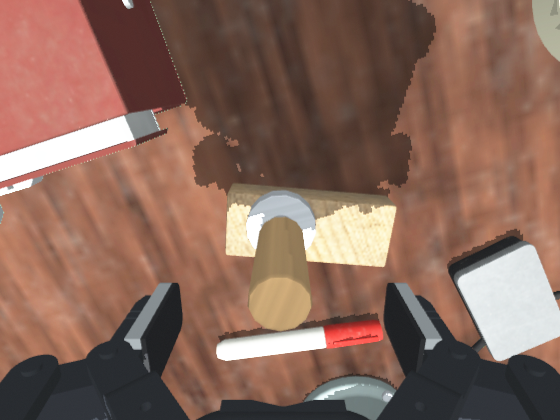

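```bash
python3 - <<'E'
from go import *
c=cam('wrist')
print(at_z(c,279.5,303,.12),at_z(c,281,222,.037),proj(c,r.get_state()['ee_pos']))
E
```

```text
[ 0.49404339 -0.22221666  0.12      ] [ 0.49524513 -0.21949588  0.037     ] [281.09398926 273.80031508]
```

Request:
carry_out --targets '[0.25,-0.05,0.3,0,0,0,1,0,0,0,0,0,0,1,0,0,0,0,0,0,0,0,0,0,0,0,0,0,0,0,0,0,0,0,0,0,0,0,0,0,0,0,0,0,0,0,0,0,0,0,0,0,0,0,0,0,0,0,0,0,0,0,0]'

```text
time: 8.4
ee_pos: [0.4935, -0.222, 0.0884]
ee_rot: [2.523, 1.87, -0.004]
contact_force: [-2.0, 0.2, 4.9]
width: 0.0248
grip_force: 59.4
```

Request:
carry_out --targets '[0,0,-1,0,0,0,0,0,0,-2,0,0,0,0,0,0,-2.5,0,0,0,0,0,0,-2.5,0,0,0,0,0,0,-2,0,0,0,0,0,0,-1,0,0,0,0,0,0,0,0,0,0,0,0,0,0,0,0,0,0]'

```text
time: 9.2
ee_pos: [0.4933, -0.2214, 0.1973]
ee_rot: [2.524, 1.871, -0.005]
contact_force: [0.3, 0.5, -2.6]
width: 0.0248
grip_force: 59.5
```

```bash
python3 - <<'E'
from go import *
show([.4955,-.436,.198])
print(r.get_state()['contact_force'])
E
```

```text
pos [ 0.4933 -0.2214  0.1973] tilt z [-0.0024 -0.0018 -1.    ] y [ 0.957 -0.291 -0.002] q [-0.33  0.19  0.75  1.75 -0.13  1.26  0.16]
shift cm in tool axes [-20.47   6.45  -0.03]
turn units [-0.02  0.03 -0.  ]
[ 0.27140462  0.4726081  -2.5535657 ]
```

```bash
python3 - <<'E'
from go import *
c=cam('wrist');cv2.imwrite('pics/w3.png',c['image'])
for p in([.4935,-.2214,.2295],[.4935,-.2214,.146],[.4955,-.436,.076]):print(proj(c,p))
print(at_z(c,341,346,.076))
E
```

```text
[281.13284189 314.20642117]
[281.82534792 232.1536932 ]
[347.35251402 396.21398796]
[ 0.50399456 -0.37523254  0.076     ]
```

View pics/w3.png

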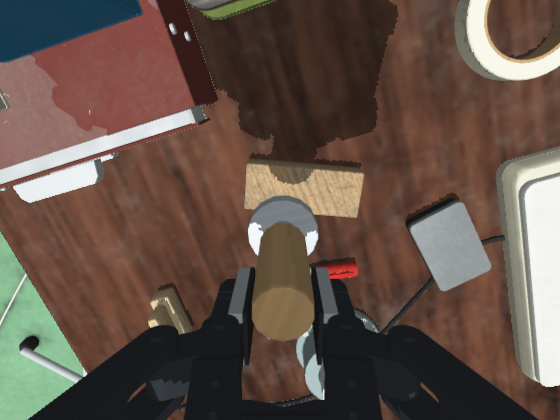

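Request:
carry_out --targets '[-1.5,0.5,0,0,0,0,0,-3,1,0,0,0,0,0,-3,1,0,0,0,0,0,-3,1,0,0,0,0,0,-3,1,0,0,0,0,0,-3,1,0,0,0,0,0,-2.5,0.6,0,0,0,0,0,-1.5,0.35,0,0,0,0,0,0,0,0,0,0,0,0,0,0,0,0,0,0,0]'

```text
time: 10.25
ee_pos: [0.4953, -0.4361, 0.1973]
ee_rot: [-2.524, -1.869, 0.005]
contact_force: [1.0, 0.1, -2.4]
width: 0.025
grip_force: 59.5
```

```bash
python3 - <<'E'
from go import *
show([.4955,-.436,.198]);p=r.get_state()['ee_pos']
w=cam('wrist');t=cam('top');s=cam('side')
a=lambda c,u,v,k:cv2.resize(c['image'][v-50:v+50,u-65:u+65],None,fx=k,fy=k)
def crop(c,q,k=3):
    u,v=proj(c,q).astype(int);u=min(max(u,65),494);v=min(max(v,50),369);print('crop',u-65,v-50);return a(c,u,v,k)
cv2.imwrite('pics/x4.png',np.vstack([np.hstack([crop(t,p),crop(s,p)]),np.hstack([crop(w,p),crop(w,[p[0],p[1],.08])])]))
for t_ in['cover_top','tool']:
  for n in['wrist','top','side']:print(t_,n,box(n,t_))
for n,c in[('s',s),('w',w),('t',t)]:print(n,[proj(c,q).round(1) for q in([p[0],p[1],p[2]+.032],[p[0],p[1],p[2]-.0634],[.4955,-.436,.076])])
E
```

```text
pos [ 0.4953 -0.4361  0.1973] tilt z [-0.0032 -0.001  -1.    ] y [ 0.957 -0.292 -0.003] q [ 0.11  0.51  0.78  1.43 -0.36  1.35  0.61]
shift cm in tool axes [ 0.02  0.01 -0.07]
turn units [-0.03  0.02  0.  ]
crop 285 165
crop 225 81
crop 216 223
crop 217 149
cover_top wrist [(array([249.9, 153.2, 315.7, 209.8]), 0.78)]
cover_top top []
cover_top side [(array([276.8, 184.7, 305.1, 203.9]), 0.62)]
tool wrist [(array([248.2, 193.1, 316.3, 339.5]), 0.93)]
tool top [(array([278. , 311.4, 307.3, 321.7]), 0.34)]
tool side [(array([279.8, 111.3, 300.4, 164.4]), 0.72)]
s [array([291.2, 115.7]), array([290.2, 161.3]), array([289.5, 187.4])]
w [array([280.6, 314. ]), array([281.7, 225. ]), array([282.2, 198.1])]
t [array([353.4, 211.4]), array([346.4, 222.3]), array([342.7, 227.8])]
```

View pics/x4.png

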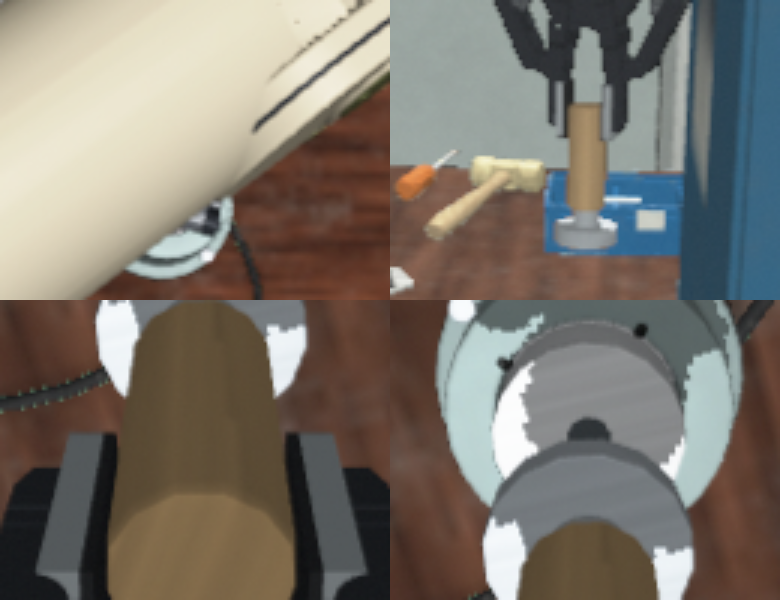

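```bash
python3 - <<'E'
from go import *
w=cam('wrist');p=r.get_state()['ee_pos']
print('cover by mark',at_z(w,283.3,194,.076))
def circ(x,y,z,rad):
    q=np.array([proj(w,[x+rad*np.cos(a),y+rad*np.sin(a),z]) for a in np.linspace(0,6.28,60)]);return q.min(0).round(1),q.max(0).round(1)
print('cover circ l251 r315.7 top163:')
for y in(-.436,-.433,-.430):print(y,circ(.496,y,.076,.026))
print('foot top disc l248 r318, top 196.3(either)')
for y in(-.436,-.433,-.430):print(y,circ(p[0],y,p[2]-.0634+.012,.022),circ(p[0],y,p[2]-.0634,.022))
E
```

```text
cover by mark [ 0.49805105 -0.43361124  0.076     ]
cover circ l251 r315.7 top163:
-0.436 (array([249.3, 165.5]), array([314.1, 227.5]))
-0.433 (array([248.1, 161.8]), array([313.1, 224.3]))
-0.43 (array([246.9, 158.2]), array([312.1, 221. ]))
foot top disc l248 r318, top 196.3(either)
-0.436 (array([245.4, 197.6]), array([317. , 263.9])) (array([247.2, 191.9]), array([315.3, 255.4]))
-0.433 (array([243.8, 193. ]), array([315.7, 259.8])) (array([245.7, 187.5]), array([314.1, 251.5]))
-0.43 (array([242.2, 188.3]), array([314.4, 255.7])) (array([244.2, 183. ]), array([312.8, 247.5]))
```

Request:
carry_out --targets '[0.4,0,0,0,0,0,0,0,0,1,0,0,0,0,0,0,1,0,0,0,0,0,0,1,0,0,0,0,0,0,1,0,0,0,0,0,0,0.5,0,0,0,0,0,0,0.3,0,0,0,0,0,0,0.2,0,0,0,0,0,0,0,0,0,0,0,0,0,0,0,0,0,0]'

```text
time: 11.75
ee_pos: [0.4969, -0.433, 0.149]
ee_rot: [2.523, 1.87, -0.004]
contact_force: [-0.8, 0.1, -1.7]
width: 0.0248
grip_force: 59.5
```

```bash
python3 - <<'E'
from go import *
show([.4965,-.432,.1394])
w=cam('wrist');s=cam('side')
cv2.imwrite('pics/x5.png',np.hstack([cv2.resize(w['image'][140:270,200:360],None,fx=2.5,fy=2.5),cv2.resize(s['image'][110:240,210:370],None,fx=2.5,fy=2.5)]))
E
```

```text
pos [ 0.4969 -0.433   0.149 ] tilt z [-0.001  -0.0025 -1.    ] y [ 0.957 -0.291 -0.   ] q [ 0.11  0.54  0.76  1.49 -0.38  1.26  0.62]
shift cm in tool axes [ 0.09 -0.07  0.96]
turn units [-0.    0.03 -0.  ]
```

View pics/x5.png

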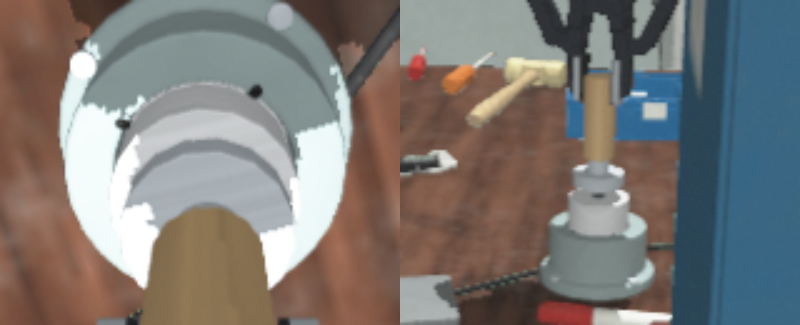

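```bash
python3 - <<'E'
from go import *
w=cam('wrist');p=r.get_state()['ee_pos']
def circ(x,y,z,rad):
    q=np.array([proj(w,[x+rad*np.cos(a),y+rad*np.sin(a),z]) for a in np.linspace(0,6.28,60)]);return q.min(0).round(1),q.max(0).round(1)
print('cover meas l245.2 r319 top183')
for y in(-.436,-.433,-.430):print(y,circ(.4965,y,.076,.026))
print('foot meas l251.5 r318 top 195')
for y in(-.436,-.433,-.430):print(y,circ(p[0],y,p[2]-.0634,.022))
E
```

```text
cover meas l245.2 r319 top183
-0.436 (array([243.6, 186.6]), array([320.8, 258.6]))
-0.433 (array([242.1, 182.4]), array([319.6, 254.9]))
-0.43 (array([240.7, 178. ]), array([318.4, 251.1]))
foot meas l251.5 r318 top 195
-0.436 (array([248.9, 196.7]), array([316.7, 259.5]))
-0.433 (array([247.4, 192.3]), array([315.5, 255.7]))
-0.43 (array([245.9, 187.8]), array([314.2, 251.8]))
```

Request:
carry_out --targets '[0.15,-0.05,0.2,0,0,0,0,0,0,0.2,0,0,0,0,0,0,0.2,0,0,0,0,0,0,0.1,0,0,0,0,0,0,0.1,0,0,0,0,0,0,0.1,0,0,0,0,0,0,0,0,0,0,0,0,0,0,0,0,0,0]'

```text
time: 12.7
ee_pos: [0.4968, -0.4313, 0.1396]
ee_rot: [2.523, 1.87, -0.004]
contact_force: [0.0, -0.2, -2.5]
width: 0.0249
grip_force: 59.5
```

Request:
carry_out --targets '[0,0,0.1,0,0,0,0,0,0,0.1,0,0,0,0,0,0,0,0,0,0,0]'

```text
time: 13.0
ee_pos: [0.4968, -0.4313, 0.1376]
ee_rot: [2.523, 1.87, -0.004]
contact_force: [0.1, 0.7, -1.4]
width: 0.0252
grip_force: 59.5
```

Request:
carry_out --targets '[0,0,0.05,0,0,0,0,0,0,0.05,0,0,0,0,0,0,0,0,0,0,0]'

```text
time: 13.3
ee_pos: [0.4968, -0.4313, 0.1366]
ee_rot: [2.523, 1.87, -0.004]
contact_force: [1.1, -0.7, -0.9]
width: 0.0249
grip_force: 59.6
```

Request:
carry_out --targets '[0,0,0.05,0,0,0,0,0,0,0.05,0,0,0,0,0,0,0,0,0,0,0]'

```text
time: 13.6
ee_pos: [0.4967, -0.4313, 0.1355]
ee_rot: [2.523, 1.87, -0.004]
contact_force: [-0.5, -0.1, -1.5]
width: 0.0252
grip_force: 59.6
```

Request:
carry_out --targets '[0,0,0.05,0,0,0,0,0,0,0.05,0,0,0,0,0,0,0,0,0,0,0]'

```text
time: 13.9
ee_pos: [0.4967, -0.4312, 0.1345]
ee_rot: [2.523, 1.87, -0.004]
contact_force: [0.1, -0.7, -1.2]
width: 0.0255
grip_force: 59.6
```

Request:
carry_out --targets '[0,0,0.05,0,0,0,0,0,0,0.05,0,0,0,0,0,0,0,0,0,0,0]'

```text
time: 14.2
ee_pos: [0.4967, -0.4312, 0.1335]
ee_rot: [2.523, 1.87, -0.004]
contact_force: [0.9, -0.5, -1.7]
width: 0.0248
grip_force: 59.6
```

Request:
carry_out --targets '[0,0,0.05,0,0,0,0,0,0,0.05,0,0,0,0,0,0,0,0,0,0,0]'

```text
time: 14.5
ee_pos: [0.4967, -0.4312, 0.1325]
ee_rot: [2.523, 1.87, -0.004]
contact_force: [0.7, 0.1, -0.9]
width: 0.025
grip_force: 59.6
```

Request:
carry_out --targets '[0,0,0.05,0,0,0,0,0,0,0.05,0,0,0,0,0,0,0,0,0,0,0]'

```text
time: 14.8
ee_pos: [0.4967, -0.4313, 0.1315]
ee_rot: [2.523, 1.87, -0.004]
contact_force: [-0.7, 0.6, -0.0]
width: 0.0249
grip_force: 59.7
```

Request:
carry_out --targets '[0,0,0.05,0,0,0,0,0,0,0.05,0,0,0,0,0,0,0,0,0,0,0]'

```text
time: 15.1
ee_pos: [0.4968, -0.4315, 0.131]
ee_rot: [2.523, 1.87, -0.004]
contact_force: [-1.0, -0.6, 3.5]
width: 0.0249
grip_force: 60.2
```

Request:
carry_out --targets '[0,0,0.05,0,0,0,0,0,0,0.05,0,0,0,0,0,0,0,0,0,0,0]'

```text
time: 15.4
ee_pos: [0.497, -0.4317, 0.1304]
ee_rot: [2.522, 1.869, -0.003]
contact_force: [-1.2, 1.2, 6.7]
width: 0.0246
grip_force: 60.5
```

```bash
python3 - <<'E'
from go import *
f=[]
for i in range(4):
    s=cam('side');f.append(r.get_state()['contact_force'][2])
print(np.round(f,2))
w=cam('wrist')
cv2.imwrite('pics/x6.png',np.hstack([cv2.resize(w['image'][140:270,200:360],None,fx=2.5,fy=2.5),cv2.resize(s['image'][110:240,210:370],None,fx=2.5,fy=2.5)]))
E
```

```text
[6.48 7.47 7.15 6.99]
```

View pics/x6.png

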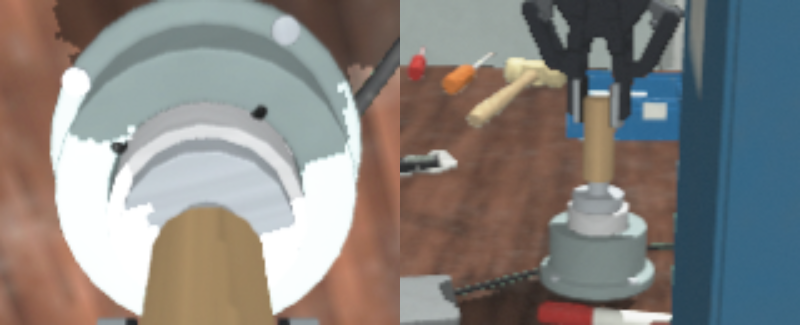

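Request:
carry_out --targets '[0,0,0.05,0,0,0,0,0,0,0,0,0,0,0]'

```text
time: 15.85
ee_pos: [0.4971, -0.4317, 0.13]
ee_rot: [2.522, 1.869, -0.003]
contact_force: [-0.7, 0.4, 6.1]
width: 0.0248
grip_force: 60.5
```

Request:
carry_out --targets '[0,0,0.05,0,0,0,0,0,0,0,0,0,0,0]'

```text
time: 16.05
ee_pos: [0.4971, -0.4318, 0.1296]
ee_rot: [2.522, 1.869, -0.003]
contact_force: [-0.9, 0.6, 5.4]
width: 0.025
grip_force: 60.5
```

Request:
carry_out --targets '[0,0,0.05,0,0,0,0,0,0,0.05,0,0,0,0,0,0,0,0,0,0,0]'

```text
time: 16.35
ee_pos: [0.4969, -0.4314, 0.1278]
ee_rot: [2.523, 1.87, -0.004]
contact_force: [0.7, -0.2, 1.1]
width: 0.0248
grip_force: 59.9
```

Request:
carry_out --targets '[0,0,0.05,0,0,0,0,0,0,0.05,0,0,0,0,0,0,0,0,0,0,0]'

```text
time: 16.65
ee_pos: [0.4967, -0.4312, 0.1262]
ee_rot: [2.524, 1.87, -0.004]
contact_force: [1.1, 0.5, -0.8]
width: 0.025
grip_force: 59.7
```

Request:
carry_out --targets '[0,0,0.05,0,0,0,0,0,0,0.05,0,0,0,0,0,0,0,0,0,0,0]'

```text
time: 16.95
ee_pos: [0.4967, -0.4312, 0.1254]
ee_rot: [2.524, 1.87, -0.004]
contact_force: [0.2, 0.5, -0.8]
width: 0.0247
grip_force: 59.7
```

Request:
carry_out --targets '[0,0,0.05,0,0,0,0,0,0,0.05,0,0,0,0,0,0,0,0,0,0,0]'

```text
time: 17.25
ee_pos: [0.4967, -0.4312, 0.1244]
ee_rot: [2.524, 1.87, -0.004]
contact_force: [0.3, -0.6, -1.3]
width: 0.0249
grip_force: 59.6
```

Request:
carry_out --targets '[0,0,0.05,0,0,0,0,0,0,0.05,0,0,0,0,0,0,0,0,0,0,0]'

```text
time: 17.55
ee_pos: [0.4964, -0.431, 0.1231]
ee_rot: [-2.524, -1.87, 0.004]
contact_force: [-0.1, 0.1, -2.5]
width: 0.0248
grip_force: 59.5
```

Request:
carry_out --targets '[0,0,0.05,0,0,0,0,0,0,0.05,0,0,0,0,0,0,0,0,0,0,0]'

```text
time: 17.85
ee_pos: [0.4966, -0.4312, 0.1224]
ee_rot: [2.524, 1.87, -0.004]
contact_force: [-0.1, -0.3, -1.3]
width: 0.025
grip_force: 59.5
```

Request:
carry_out --targets '[0,0,0.05,0,0,0,0,0,0,0.05,0,0,0,0,0,0,0,0,0,0,0]'

```text
time: 18.15
ee_pos: [0.4967, -0.4312, 0.1215]
ee_rot: [2.523, 1.87, -0.004]
contact_force: [-0.2, 0.3, -1.2]
width: 0.0249
grip_force: 59.5
```

Request:
carry_out --targets '[0,0,0.05,0,0,0,0,0,0,0.05,0,0,0,0,0,0,0,0,0,0,0]'

```text
time: 18.45
ee_pos: [0.4969, -0.4315, 0.1212]
ee_rot: [2.523, 1.87, -0.003]
contact_force: [-1.4, 0.4, 2.1]
width: 0.0252
grip_force: 60.1
```

Request:
carry_out --targets '[0,0,0.05,0,0,0,0,0,0,0,0,0,0,0]'

```text
time: 18.65
ee_pos: [0.4969, -0.4317, 0.121]
ee_rot: [2.523, 1.869, -0.003]
contact_force: [-1.8, 1.8, 7.0]
width: 0.025
grip_force: 60.6
```

Request:
carry_out --targets '[0,0,0.05,0,0,0,0,0,0,0,0,0,0,0,0,0,0,0,0,0,0]'

```text
time: 18.95
ee_pos: [0.497, -0.4318, 0.1209]
ee_rot: [2.522, 1.869, -0.003]
contact_force: [-2.0, 1.9, 10.3]
width: 0.0247
grip_force: 60.9
```

Request:
carry_out --targets '[0,0,-0.3,0,0,0,0,0,0,-1,0,0,0,0,0,0,-2,0,0,0,0,0,0,-2,0,0,0,0,0,0,-2,0,0,0,0,0,0,-1,0,0,0,0,0,0,0,0,0,0,0,0,0,0,0,0,0,0]'

```text
time: 19.75
ee_pos: [0.4967, -0.4308, 0.2018]
ee_rot: [-2.524, -1.871, 0.004]
contact_force: [-1.2, 0.7, -2.2]
width: 0.0249
grip_force: 59.5
```

```bash
python3 - <<'E'
from go import *
show([.4935,-.2225,.198])
w=cam('wrist');s=cam('side')
cv2.imwrite('pics/x7.png',np.hstack([cv2.resize(w['image'][140:270,200:360],None,fx=2.5,fy=2.5),cv2.resize(s['image'][110:240,210:370],None,fx=2.5,fy=2.5)]))
E
```

```text
pos [ 0.4967 -0.4308  0.2018] tilt z [-0.0021 -0.0015 -1.    ] y [ 0.957 -0.291 -0.002] q [ 0.1   0.5   0.78  1.43 -0.35  1.35  0.6 ]
shift cm in tool axes [19.84 -6.37  0.35]
turn units [-0.02  0.02 -0.  ]
```

View pics/x7.png

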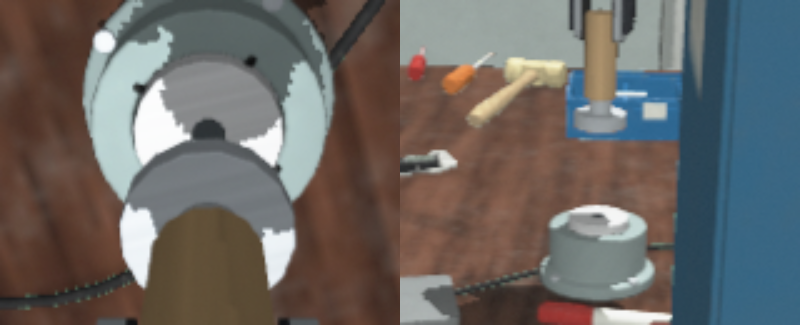

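The cover now sits low in the bore and the tool hangs straight, so I'm taking the tool back to the block.

Request:
carry_out --targets '[1.3,-0.4,0,0,0,0,0,3,-1,0,0,0,0,0,3,-1,0,0,0,0,0,3,-1,0,0,0,0,0,3,-1,0,0,0,0,0,3,-1,0,0,0,0,0,2.3,-0.65,0,0,0,0,0,1.2,-0.3,0,0,0,0,0,0,0,0,0,0,0,0]'

```text
time: 20.75
ee_pos: [0.494, -0.2201, 0.2017]
ee_rot: [-2.519, -1.875, 0.003]
contact_force: [-0.6, 0.0, -2.2]
width: 0.0249
grip_force: 59.5
```

Request:
carry_out --targets '[0,0,1,0,0,0,0,0,0,2,0,0,0,0,0,0,2,0,0,0,0,0,0,2,0,0,0,0,0,0,2,0,0,0,0,0,0,1,0,0,0,0,0,0,0.5,0,0,0,0,0,0,0,0,0,0,0,0,0,0,0,0,0,0]'

```text
time: 21.65
ee_pos: [0.4939, -0.2239, 0.0978]
ee_rot: [2.523, 1.869, -0.003]
contact_force: [0.4, 0.8, -2.4]
width: 0.0252
grip_force: 59.5
```

```bash
python3 - <<'E'
from go import *
show([.4935,-.2225,.0884])
w=cam('wrist')
cv2.imwrite('pics/x8.png',cv2.resize(w['image'][150:350,170:430],None,fx=2,fy=2))
E
```

```text
pos [ 0.4939 -0.2239  0.0978] tilt z [-6.0e-04 -2.5e-03 -1.0e+00] y [ 0.957 -0.291  0.   ] q [-0.3   0.31  0.75  1.86 -0.24  1.06  0.25]
shift cm in tool axes [ 0.12 -0.08  0.94]
turn units [ 0.    0.03 -0.  ]
```

View pics/x8.png

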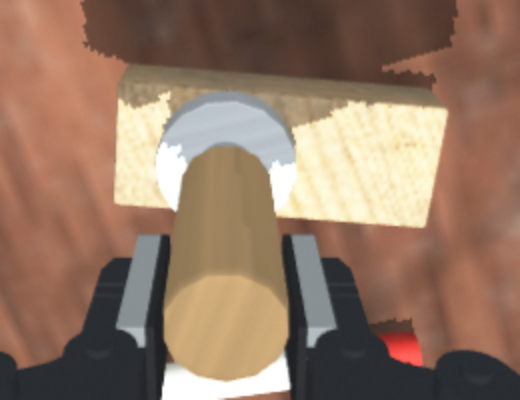

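Request:
carry_out --targets '[0,0.5,0.2,0,0,0,0,0,0,0.2,0,0,0,0,0,0,0.2,0,0,0,0,0,0,0.2,0,0,0,0,0,0,0,0,0,0,0,0,0,0,0,0,0,0]'

```text
time: 22.3
ee_pos: [0.4982, -0.2249, 0.0891]
ee_rot: [2.523, 1.87, -0.004]
contact_force: [0.5, -0.1, -2.1]
width: 0.0248
grip_force: 59.5
```

Request:
carry_out --targets '[0,0,0.05,0,0,0,0,0,0,0.05,0,0,0,0,0,0,0,0,0,0,0]'

```text
time: 22.6
ee_pos: [0.4985, -0.225, 0.0885]
ee_rot: [2.523, 1.87, -0.003]
contact_force: [-1.5, 0.2, 2.5]
width: 0.0247
grip_force: 60.0
```

Request:
carry_out --targets '[0,0,0.05,0,0,0,0,0,0,0,0,0,0,0]'

```text
time: 22.8
ee_pos: [0.4986, -0.2251, 0.0885]
ee_rot: [2.523, 1.87, -0.003]
contact_force: [-2.9, 1.3, 9.3]
width: 0.0253
grip_force: 60.8
```

Request:
carry_out --targets '[0,0,-0.06,0,0,0,0,0,0,0,0,0,0,0,0,0,0,0,0,0,0.3,0,0,0,0,0,0,0.4,0,0,0,0,0,0,0.6,0,0,0,0,0,0,0.8,0,0,0,0,0,0,1,0,0,0,0,0,0,1,0,0,0,0,0,0,1]'

```text
time: 23.7
ee_pos: [0.4983, -0.2249, 0.0882]
ee_rot: [2.523, 1.87, -0.004]
contact_force: [0.1, -0.0, 0.8]
width: 0.0858
grip_force: 0.0
```

Request:
carry_out --targets '[0,0,-1,0,0,0,1,0,0,-2,0,0,0,1,0,0,-3,0,0,0,1,0,0,-3,0,0,0,1,0,0,-3,0,0,0,1,0,0,-3,0,0,0,1,0,0,-1,0,0,0,1,0,0,0,0,0,0,1,0,0,0,0,0,0,1]'

```text
time: 24.6
ee_pos: [0.4982, -0.2244, 0.2475]
ee_rot: [2.524, 1.871, -0.005]
contact_force: [-0.2, 0.5, 0.2]
width: 0.0854
grip_force: 0.0
```

```bash
python3 - <<'E'
from go import *
c=cam('wrist');s=cam('side');cv2.imwrite('pics/w9.png',np.hstack([cv2.resize(c['image'],(480,360)),cv2.resize(s['image'][150:290,210:330],(309,360))]))
E
```

```text
(no output)
```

View pics/w9.png

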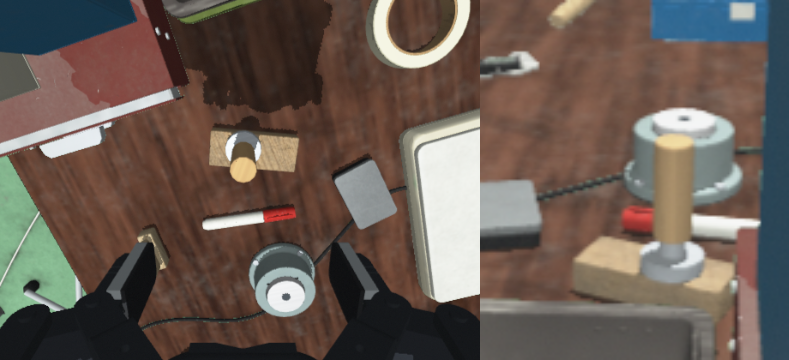

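The tool stands upright on the block, the cover is seated square in the bore, and the other things haven't moved. Handing in.

```bash
python3 -c "
from h import *
print(hand_in())"
```

```text
the job is handed in; nothing more can be done
None
```

The job is handed in, though the judge returned no verdict: the cover snapped past its clips and sits on its seat after a gentle press of about 13 N, the tool stands upright on the block again with the gripper clear, and the bystanders look unmoved in the last pictures.

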